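# Take the squeeze-and-turn safety cap off the solvent jar

## Robot

A 7-joint arm with a two-finger parallel gripper is mounted at the origin on a cart in front of the work surface, level with it; the furniture and walls round the work are solid. World frame = base frame: x ahead of the robot, y to its left, z up, the work surface at z = 0. Lengths are in mm, angles in rad, forces in N, time in s.
With the tool pointing down it reaches from about 350 to 900 mm from the base axis. Payload 8.1 kg.
Tool frame: the origin (TCP) lies at the very end of the fingers, on their centre line; the grasp point (between the pads) lies 19 mm behind it; z points along the fingers, y is the line along which they close (so a half turn about z gives the same grasp; the last joint's range is limited). The gripper opens to 85 mm and grips with 20 to 120 N. Pads are 22 mm wide; open, the fingers measure 114 mm over their backs; the gripper's body (76 mm by 85 mm) begins 54 mm behind the grasp point. The pads swing forward as they close: fully open they stand 13 mm farther back than shut.
Start: joints at [-1.391, 0.434, 0.025, 1.573, -0.012, 1.134, -0.075], TCP at [174.431, 600.179, 231.323] pointing down, gripper open.
Joint ranges: [-2.62, 2.62], [-0.44, 2.09], [-1.27, 1.32], [0.08, 2.57], [-1.32, 4.46], [0.12, 2], [-2.74, 2.74]. Speed limits (rad/s): [2.22, 2.22, 3.01, 3.01, 3.14, 3.14, 3.14].

## Interface

Orientations are given as [roll, pitch, yaw] about the fixed x, y, z axes, in that order (R = Rz(yaw) Ry(pitch) Rx(roll)).
In Python, from cell import manip gives the robot as it stands. The module is installed in compiled form; this text tells all that it offers.
- The arm moves only by the tool play_rows, never from a script. Its argument "increments" is one flat list of numbers, 7 for each row, row after row: the closure, from -1 (fully open) to 1 (shut), then the shift along the tool's x, y, z in units of 30 mm (1.0 is 30 mm), then the turn, a rotation vector about the tool's x, y, z in units of 5 degrees (1.0 is 5 degrees). In form: [claw, dx, dy, dz, wx, wy, wz, claw, dx, dy, dz, wx, wy, wz, ...]. A call has exactly 5 rows; each row shifts and turns the commanded pose from where the row before left it, along the tool's axes as they then stand; what a row does not reach is not made up. A row lasts 1/8 s, in which the tool goes at most 62.5 mm and 10.7 degrees, less where a joint would pass 70% of its speed; a pose out of reach is approached as far as the arm can. A call is refused whole if a number of a shift passes 1 or a number of a turn 1, either way. A call with a gripper value outside its range is refused whole. The fingers move at their own pace and stop on an object; "force" is the grip in N (left out, the last holds). Time passes only in rows, so rows that do not move let the fingers close, or fill a call up. It gives the time, the measured TCP pose, the force, the opening and the grip force at its end, in the units of the state.
- manip.sense(): the state, without advancing time (a new reading comes with each control period).
- manip.camera(name): name is "side" or "top"; returns the picture (480x640x3 uint8, red, green, blue); there is no depth.
- manip.camera_info(name): a dict with "fovy" (degrees; the focal length in pixels is half the picture's height over the tangent of half this angle, whatever the lens; pixels are square), "cx", "cy" (the principal point, pixels), "R" (3x3) and "t" (3): a world point X has camera coordinates R X + t. Camera axes: x right, y down, z forward; pixel columns grow to the right and rows downward; lengths in mm; the calibration is good to about 2 mm. A picture is of the moment at which its call begins. camera_info takes no time and is no camera call.
- manip.close_job(): hands the job in; it is judged then, once.
Trained networks look in the newest picture that a camera, given by its name, has taken for a name from the list of things; names that differ only in an ending like _2 or _b are one class to them, and where a whole thing is asked for, a point or a joint stands for the part that bears it (a point fixed in the world has none). Each returns a list of dicts, best first, with "conf" (0 to 1); they miss things now and then, are a little off and sometimes report something else, mostly with a low value. They report only what shows in the picture. A call takes as long as a camera call. They do not tell look-alikes from the thing itself.
- manip.trace(target, camera): "region" (480x640 bool, what is visible of it) and "xy" ([column, row] in pixels, amid what is visible of it).
- manip.pinpoint(target, camera): "xy" ([column, row] in pixels: a listed point, or the origin of a listed thing).
The state is a dict: "time": time; "joints": joint angles; "qd": joint speeds; "joint_efforts": joint torques, N m; "tcp_pos": TCP position; "eef_rot": TCP orientation; "ft_force": force on the tool from outside, world axes, zero at the start; "wrist_torque": the same for the moment, N m; "grip_width": finger opening in mm; "finger_force": force on a finger pad.
Only numpy, scipy, OpenCV 4.12 (cv2) and the standard library are available. Lean on these libraries where they do the work, as an engineer would, in place of code of your own. Each camera call takes 0.05 s, during which the arm holds its last target. There are 200 camera calls.

## Task

Open the white solvent jar in the bench holder, ready for soaking the old spark plugs: squeeze the two yellow tabs of its safety cap fully in, and keep them in while you turn the cap anticlockwise until you feel it let go, then lift it straight off. Set the cap down gently, right way up, well inside the steel drip tray, where it can drip. Do not crush the tabs or wrench the cap, never drive on against a stop or lift while it still holds, and leave the tray and the other things on the bench where they are.

Things in the scene. Friction and masses are not known exactly. Their poses are not given: they have to be found in the camera images.
- cap: Black squeeze-and-turn safety cap, 52 mm across, 39 mm high, 0.1 kg. Origin: centre of its underside; z up along the neck's axis. Two yellow ribbed tabs stand out at +y and -y: flat outer faces 18 mm wide, from 10 to 35 mm above the origin, 62 mm across, 53 mm when both are in. Grip them together with 20 to 30 N, fingertips 12 mm or more above the origin. Side play on the neck 1 mm.
- tab_l (a joint): How far the tab at the cap's +y side is pressed in (m): 0 out, 0.0045 in, at its hard stop. It takes 3 N to start, 12 N to hold in, and springs out when let go. A tooth under it locks behind a post on the jar's shoulder (7.5 mm high, 28 to 33 mm from the axis): with the tabs out the cap turns no more than 2 to 42 degrees, then locks.
- tab_r (a joint): The same for the tab at the cap's -y side. Keep to what the parts stand: each tab 60 N; cap and neck about 12 N of pull or side load, or 0.4 N m of twist against a stop or the locked tabs.
- neck (a point): Centre of the jar's neck rim, 141.5 mm above the bench; the neck's axis is vertical. With the tabs in, the cap turns anticlockwise (from above) against light seal friction and comes free after 23 to 65 degrees, different each time; 5 degrees later is a hard stop. The sprung seal pushes the cap up with 6 N: the fingers feel this suddenly when it comes free.
- holder: Dark steel cup, 91 mm across, on a round foot 114 mm across, screwed to the bench; the white jar (84 mm across, blue label) is clamped in it. Origin: centre of the foot's underside, on the jar's axis, z up. Jar shoulder at 108 mm, closed cap's underside at 111.5 mm; the cap must rise 35 mm to clear the neck.
- tray: Pale bare-steel drip tray, 150 mm (its x) by 130 mm (its y), 12 mm high with a 14 mm rim bead, wall and floor 3 mm, empty and loose, 0.8 kg. Origin: centre of its underside; the floor is 3 mm above it.
- pot_grey: Bystander: small grey tin, 63 mm across, 60 mm high, at the back of the bench; origin at the centre of its underside.
- filter_box: Bystander: orange carton, 70 x 70 x 85 mm, at the back; origin at the centre of its underside.
- pliers: Bystander: red-handled pliers lying flat, 63 x 155 x 13 mm, at the left; origin at the centre of the underside.
Things that resemble listed ones, but are neither listed nor needed, are in the scene too. Leave any blue look-alike of the cap alone.

How it is judged (in metres and radians):
On the way, in this order (a step that is already met when the one before it is completed fails the run):
1. both tabs are squeezed fully in while the cap still sits on the neck (value of joint each of tab_l, tab_r above 0.0035 m and z of cap in the frame of holder below 0.118 m), for 0.2 s.
2. the cap is lifted clear of the neck (z of cap in the frame of holder above 0.15 m), for 0.1 s.
At the end, for the whole second after the job is handed in: The cap stands right way up (within 7 degrees) and at rest on the floor of the drip tray, its centre within 50 mm of the tray's centre along the tray's length and 40 mm across it (x of cap in the frame of tray between -0.05 and 0.05 m and y of cap in the frame of tray between -0.04 and 0.04 m and z of cap in the frame of tray between 0 and 0.008 m and angle between cap's own z axis and vertical below 0.12 rad and linear speed of cap below 0.02 m/s); the robot touches nothing.
It fails at once if the cap is wrenched on its neck (contact force between cap and holder above 45 N).
It fails at once if the tabs are crushed: more than 130 N from the fingers (contact force between the fingers and cap above 130 N).
It fails at once if the cap is dropped (contact force between the fingers and cap below 0.05 N and linear speed of cap above 0.6 m/s).
It fails at once if the tray is shoved (distance of tray from where it was at the start of the episode above 0.02 m).
It fails at once if a bystander is moved (distance of any of pot_grey, filter_box, pliers from where it was at the start of the episode above 0.015 m).
It also fails if it takes over 64 s, if anything falls off the work surface, if the arm or the gripper's body presses on something with over 40 N, if the wrist force passes 120 N, or if a joint passes its speed limit or range.

## Working session

There is one attempt and no reset: what is moved stays moved. The work goes in short steps, Python scripts to look and compute and a tool call to move; the robot and the scene stay as the last step left them, time stands still between calls to the robot, and variables do not carry over. Pictures are saved under pics/ and viewed, at most 10 in all, crops included, and the job is handed in when it is done.

Besides the shell and the picture viewer there is one more tool, called after ">>>" as a command line: name --argument value ..., lists and objects as JSON in quotes. play_rows: Moves the arm, as the interface text tells. Its arguments: {"type":"object","properties":{"increments":{"type":"array"},"force":{"type":"number"}},"required":["increments"]}

```bash
mkdir -p pics; cat > h.py <<'E'
import numpy as np, cv2
from cell import manip
def ray(cam,uv):
    c=manip.camera_info(cam); f=240/np.tan(np.radians(c["fovy"])/2); R=np.array(c["R"]);t=np.array(c["t"])
    d=R.T@np.array([(uv[0]-c["cx"])/f,(uv[1]-c["cy"])/f,1.]); return -R.T@t,d
def onz(cam,uv,z):
    o,d=ray(cam,uv); return o+d*(z-o[2])/d[2]
def proj(cam,X):
    c=manip.camera_info(cam); f=240/np.tan(np.radians(c["fovy"])/2)
    p=np.array(c["R"])@np.array(X,float)+np.array(c["t"]); return f*p[:2]/p[2]+[c["cx"],c["cy"]]
E
python3 - <<'E'
from h import *
for n in("top","side"):
    cv2.imwrite(f"pics/{n}0.png",manip.camera(n)[:,:,::-1])
    o,d=ray(n,(320,240));print(n,o.round(),d.round(2))
    for t,z in(("cap",111.5),("tab_l",135),("neck",141.5),("holder",0),("tray",0),("pliers",0),("pot_grey",0),("filter_box",0)):
        for r in manip.pinpoint(t,n)[:3]: print(n,t,round(r["conf"],2),np.round(r["xy"]),onz(n,r["xy"],z).round(1))
s=manip.sense();print(s)
E
```

```text
top [445. -64. 939.] [ 0.16  0.01 -0.99]
top cap 0.94 [292. 251.] [560.3  -3.5 111.5]
top cap 0.79 [353. 274.] [ 513.6 -117.   111.5]
top cap 0.73 [332. 315.] [440.8 -74.7 111.5]Traceback (most recent call last):
  File "<stdin>", line 6, in <module>
ValueError: it knows: cap, filter_box, holder, neck, pliers, pot_grey, tray
```

View pics/top0.png

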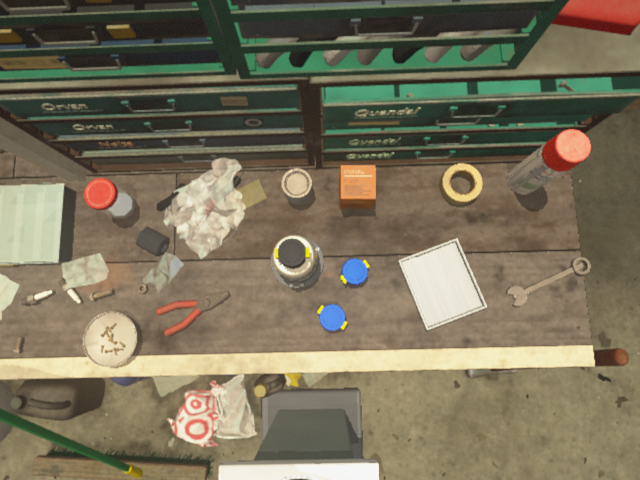

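The top view shows the black cap on the jar at about (292,252), with yellow tabs at (307,244) and (278,257). Two blue look-alikes are at (355,271) and (332,318), the tray is at (442,284), and the pliers are at (192,310).

```bash
python3 - <<'E'
from h import *
for n in("top","side"):
    im=manip.camera(n)[:,:,::-1];cv2.imwrite(f"pics/{n}1.png",im)
    if n=="top": cv2.imwrite("pics/crop.png",cv2.resize(im[220:300,250:350],(800,640),interpolation=cv2.INTER_CUBIC)[:600])
    o,d=ray(n,(320,240));print(n,o.round(),d.round(2),manip.camera_info(n)["fovy"])
    for t,z in(("cap",111.5),("neck",141.5),("holder",0),("tray",0),("pliers",0),("pot_grey",0),("filter_box",0)):
        for r in manip.pinpoint(t,n)[:3]: print(n,t,round(r["conf"],2),np.round(r["xy"]),onz(n,r["xy"],z).round(1))
    hsv=cv2.cvtColor(im,cv2.COLOR_BGR2HSV)
    m=cv2.inRange(hsv,(20,120,120),(35,255,255))
    k,_,st,ce=cv2.connectedComponentsWithStats(m)
    for i in range(1,k):
        if st[i,4]>8 and (n=="side" or (250<ce[i][0]<390 and 220<ce[i][1]<340)): print("yel",n,st[i],ce[i].round(1),onz(n,ce[i],146.5).round(1))
s=manip.sense();print(s, proj("top",s["tcp_pos"]))
for r in manip.trace("tray","top")[:2]:
    c,_=cv2.findContours(r["region"].astype(np.uint8),0,2);b=cv2.minAreaRect(max(c,key=cv2.contourArea));p=cv2.boxPoints(b);print(r["conf"],[onz("top",q,13).round()[:2].tolist() for q in p])
E
```

```text
top [445. -64. 939.] [ 0.16  0.01 -0.99] 57.000611738349185
top cap 0.78 [332. 314.] [442.2 -75.1 111.5]
top cap 0.63 [291. 257.] [549.7  -1.4 111.5]
top cap 0.56 [353. 274.] [ 514.9 -116.6  111.5]
top neck 0.84 [289. 253.] [ 5.537e+02 -5.000e-01  1.415e+02]
top holder 0.84 [293. 262.] [554.1   3.7   0. ]
top tray 0.92 [433. 282.] [ 502.1 -291.7    0. ]
top pliers 0.58 [197. 309.] [458.7 207.6   0. ]
top pot_grey 0.85 [300. 190.] [712.  -15.9   0. ]
top filter_box 0.61 [353. 195.] [ 696.7 -129.9    0. ]
top filter_box 0.54 [294. 254.] [ 5.704e+02 -4.000e-01  0.000e+00]
yel top [274 248   5  11  35] [276. 253.] [553.3  23.3 146.5]
yel top [305 248   5  10  44] [306.7 252.7] [552.4 -32.5 146.5]
yel top [363 259   7   9  30] [366.2 263.1] [ 530.6 -139.   146.5]
yel top [340 275   7   9  35] [342.6 279.1] [502.9 -95.7 146.5]
yel top [317 305   7   9  30] [319.5 309. ] [451.2 -53.  146.5]
yel top [341 321   7   9  31] [344.  325.3] [421.9 -95.3 146.5]
side [ 401. -898.  826.] [ 0.14  0.76 -0.64] 51.740597613970614
side cap 0.85 [313. 230.] [547.9 -11.3 111.5]
side cap 0.74 [313. 302.] [ 5
[... 1095 characters left out ...]
': array([ 1.86788936e-05,  6.68565249e-04, -1.34881660e-03,  3.41145402e-05,
        9.86929482e-04, -2.44202686e-04,  2.17379218e-03]), 'joint_efforts': array([ 1.74106895e-03, -6.70269299e+01,  1.02501746e+00, -3.16557884e+01,
        1.55594875e-02,  2.52677622e-03, -2.66429754e-05]), 'tcp_pos': array([174.4317256 , 600.18941373, 231.36838981]), 'eef_rot': array([ 3.14149920e+00, -3.32128979e-05,  2.85867736e+00]), 'ft_force': array([0.0281984 , 0.26847597, 0.06099876]), 'wrist_torque': array([ 0.0396664 , -0.02106175,  0.00883295]), 'finger_force': 0.0, 'grip_width': 85.5486347799728} [-109.38614404  504.90748277]
0.96 [[552.0, -217.0], [601.0, -349.0], [450.0, -397.0], [402.0, -268.0]]
```

View pics/side1.png

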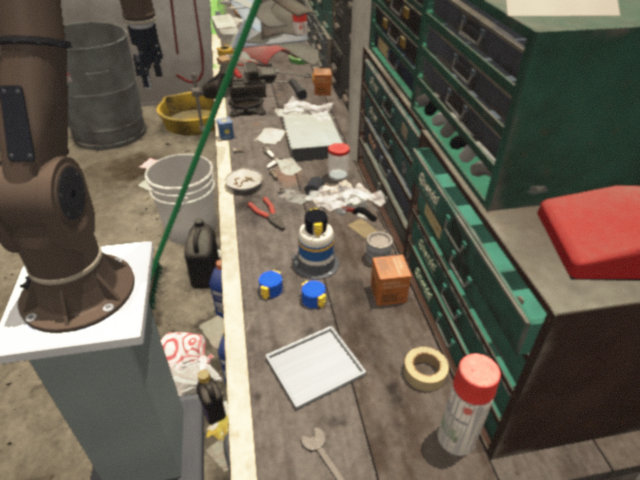

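View pics/crop.png

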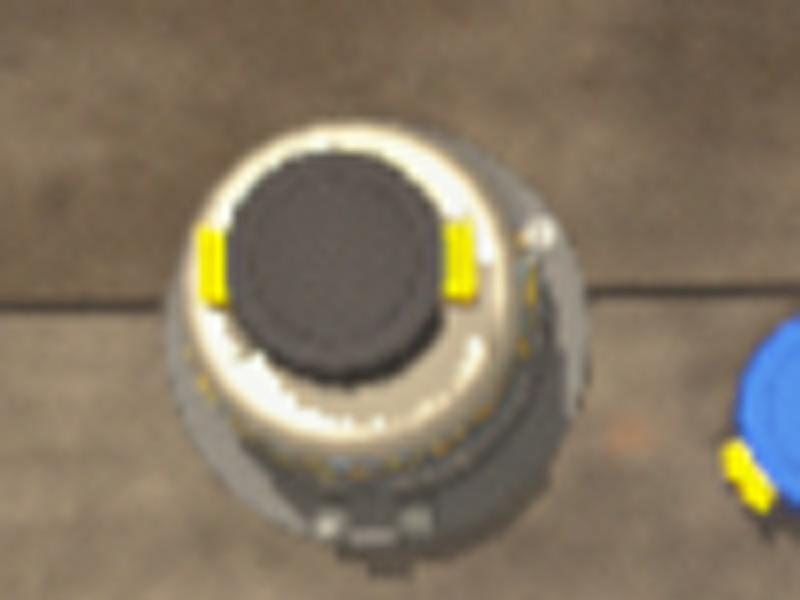

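The side view (side1) shows the jar at (316,245) with a near tab at (318,228), the blue caps at (270,285) and (314,295), and the tray at (316,367). In the crop the tabs lie level, but in my first top picture they looked tilted. I'll measure both pictures and take a fresh one.

```bash
python3 - <<'E'
from h import *
cv2.imwrite("pics/top2.png",manip.camera("top")[:,:,::-1])
L=[]
for f in("top0","top1","top2"):
    im=cv2.imread(f"pics/{f}.png");L.append(cv2.resize(im[215:315,225:375],(600,400)))
    m=cv2.inRange(cv2.cvtColor(im,cv2.COLOR_BGR2HSV),(20,120,120),(35,255,255))
    k,_,st,ce=cv2.connectedComponentsWithStats(m)
    for i in range(1,k):
        if st[i,4]>8 and 250<ce[i][0]<390 and 220<ce[i][1]<340: print(f,st[i],ce[i].round(1),onz("top",ce[i],146.5).round(1))
cv2.imwrite("pics/cmp.png",cv2.resize(np.hstack([L[0],L[2]]),(800,267)))
print(manip.sense()["time"])
E
```

```text
top0 [274 248   5  11  34] [276.1 253.1] [553.2  23.2 146.5]
top0 [305 248   5  10  44] [306.7 252.7] [552.4 -32.5 146.5]
top0 [363 259   7   9  29] [366.1 263.1] [ 530.6 -138.9  146.5]
top0 [340 275   7   9  36] [342.6 279.1] [502.9 -95.6 146.5]
top0 [317 305   7   9  30] [319.5 309. ] [451.2 -53.  146.5]
top0 [341 321   7   9  30] [344.1 325.1] [422.2 -95.5 146.5]
top1 [274 248   5  11  35] [276. 253.] [553.3  23.3 146.5]
top1 [305 248   5  10  44] [306.7 252.7] [552.4 -32.5 146.5]
top1 [363 259   7   9  30] [366.2 263.1] [ 530.6 -139.   146.5]
top1 [340 275   7   9  35] [342.6 279.1] [502.9 -95.7 146.5]
top1 [317 305   7   9  30] [319.5 309. ] [451.2 -53.  146.5]
top1 [341 321   7   9  31] [344.  325.3] [421.9 -95.3 146.5]
top2 [274 248   5  11  34] [276.1 253.1] [553.2  23.2 146.5]
top2 [305 248   5  10  44] [306.7 252.7] [552.4 -32.5 146.5]
top2 [363 259   7   9  29] [366.1 263.1] [ 530.6 -138.9  146.5]
top2 [340 275   7   9  34] [342.6 279.1] [503.  -95.7 146.5]
top2 [317 305   7   9  30] [319.5 309. ] [451.2 -53.  146.5]
top2 [341 321   7   9  31] [344.  325.3] [421.9 -95.3 146.5]
1.0
```

View pics/cmp.png

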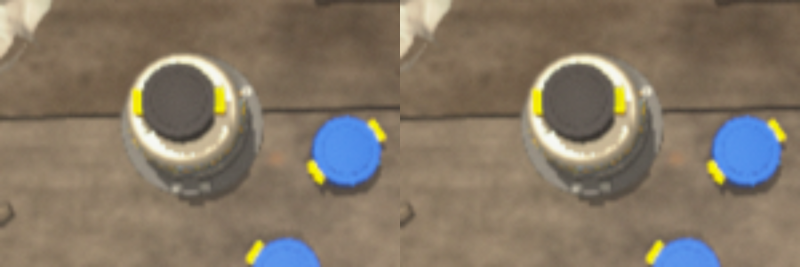

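The two pictures match, so the cap hasn't moved and I misread the first view. The tabs lie within about 1° of world y, with the centre near (553,-5). Next I'll cross-check the centre with the side camera, check where the green pole is, and plan the approach.

```bash
cat >> h.py <<'E'
def plan(p0,yaw0,p1,yaw1,n,claw=-1):
    p0=np.array(p0,float);p1=np.array(p1,float);out=[];p=p0.copy();y=yaw0
    for i in range(n):
        w=round((yaw0-yaw1)/n/np.radians(5),2)
        R=np.array([[np.cos(y),np.sin(y),0],[np.sin(y),-np.cos(y),0],[0,0,-1]])
        d=np.round(R.T@(p0+(p1-p0)*(i+1)/n-p)/30,2)
        p=p+R@d*30; y-=w*np.radians(5)
        out.append([claw,*d.tolist(),0,0,w])
    for k in range(0,n,5): print(str(sum(out[k:k+5],[])).replace(" ","").replace("0.0,","0,"))
    print("end",p.round(1),round(y,3))
E
python3 - <<'E'
from h import *
print("pred side tab face",proj("side",[552.8,-35.6,134]),"cap top ctr",proj("side",[552.8,-4.6,150.5]),"seen tab bbox 313-323,222-236")
a=ray("side",(150,290));b=ray("side",(255,5));nrm=np.cross(a[1],b[1])
for uv in((130,468),(60,438),(0,410)):
    o,d=ray("top",uv);print("pole",uv,(o+d*(nrm@(a[0]-o))/(nrm@d)).round())
im=cv2.imread("pics/top2.png");c=im[225:280,265:320].astype(int)
m=((c.max(2)<95)&(c.max(2)-c.min(2)<25)).astype(np.uint8)
k,_,st,ce=cv2.connectedComponentsWithStats(m);i=1+np.argmax(st[1:,4]);print("black",st[i],ce[i]+[265,225])
u=st[i];print(onz("top",(265+u[0]+u[2]/2-.5,225+u[1]+u[2]/2-.5),150.5).round(1),onz("top",ce[i]+[265,225],148).round(1))
for r in manip.trace("holder","side")[:1]+manip.trace("cap","side")[:3]:
    yy,xx=np.nonzero(r["region"]);print(r["conf"],xx.min(),xx.max(),yy.min(),yy.max())
print(proj("side",[552.8-26,-4.6,130]),proj("side",[552.8+26,-4.6,130]))
s=manip.sense();plan(s["tcp_pos"],s["eef_rot"][2],[552.5,-5,232],-0.014,35)
E
```

```text
pred side tab face [317.29867828 228.15281169] cap top ctr [314.90824347 214.16714228] seen tab bbox 313-323,222-236
pole (130, 468) [-136.  719. -897.]
pole (60, 438) [ 110.  705. -382.]
pole (0, 410) [246. 676. -89.]
black [ 41  33  14  22 114] [314.49122807 271.70175439]
[530.2 -42.5 150.5] [517.4 -45.7 148. ]
0.64 292 337 227 279
0.91 303 327 209 235
0.89 301 325 281 308
0.7 259 282 271 297
[303.79686931 222.5186642 ] [326.02848706 220.10725253]
[-1,-0.51,-0.45,-0,0,0,np.float64(0.94),-1,-0.54,-0.41,-0,0,0,np.float64(0.94),-1,-0.57,-0.37,-0,0,0,np.float64(0.94),-1,-0.6,-0.31,-0,0,0,np.float64(0.94),-1,-0.63,-0.27,-0,0,0,np.float64(0.94)]
[-1,-0.65,-0.21,-0,0,0,np.float64(0.94),-1,-0.66,-0.16,-0,0,0,np.float64(0.94),-1,-0.67,-0.11,-0,0,0,np.float64(0.94),-1,-0.68,-0.05,-0.01,0,0,np.float64(0.94),-1,-0.67,0.01,0,0,0,np.float64(0.94)]
[-1,-0.68,0.06,0,0,0,np.float64(0.94),-1,-0.67,0.12,0,0,0,np.float64(0.94),-1,-0.66,0.17,0,0,0,np.float64(0.94),-1,-0.64,0.22,0,0,0,np.float64(0.94),-1,-0.62,0.28,0,0,0,np.float64(0.94)]
[-1,-0.6,0.33,0,0,0,np.float64(0.94),-1,-0.56,0.37,-0,0,0,np.float64(0.94),-1,-0.54,0.42,-0,0,0,np.float64(0.94),-1,-0.5,0.46,-0,0,0,np.float64(0.94),-1,-0.46,0.5,-0,0,0,np.float64(0.94)]
[-1,-0.41,0.54,-0,0,0,np.float64(0.94),-1,-0.37,0.57,-0,0,0,np.float64(0.94),-1,-0.33,0.6,-0,0,0,np.float64(0.94),-1,-0.27,0.62,-0,0,0,np.float64(0.94),-1,-0.22,0.64,-0.01,0,0,np.float64(0.94)]
[-1,-0.17,0.66,0,0,0,np.float64(0.94),-1,-0.11,0.67,0,0,0,np.float64(0.94),-1,-0.06,0.68,0,0,0,np.float64(0.94),-1,-0,0.68,0,0,0,np.float64(0.94),-1,0.05,0.68,0,0,0,np.float64(0.94)]
[-1,0.11,0.67,0,0,0,np.float64(0.94),-1,0.16,0.66,0,0,0,np.float64(0.94),-1,0.22,0.64,-0,0,0,np.float64(0.94),-1,0.27,0.62,-0,0,0,np.float64(0.94),-1,0.32,0.6,-0,0,0,np.float64(0.94)]
end [552.6  -4.8 231.9] -0.012
```

>>> play_rows --increments '[-1,-0.51,-0.45,0,0,0,0.94,-1,-0.54,-0.41,0,0,0,0.94,-1,-0.57,-0.37,0,0,0,0.94,-1,-0.6,-0.31,0,0,0,0.94,-1,-0.63,-0.27,0,0,0,0.94]' --force 25

```text
time: 1.72
tcp_pos: [228.7, 513.1, 231.4]
eef_rot: [3.141, -0.0, 2.446]
ft_force: [0.5, -0.0, 0.5]
grip_width: 85.8
finger_force: 0.0
```

>>> play_rows --increments '[-1,-0.65,-0.21,0,0,0,0.94,-1,-0.66,-0.16,0,0,0,0.94,-1,-0.67,-0.11,0,0,0,0.94,-1,-0.68,-0.05,0,0,0,0.94,-1,-0.67,0.01,0,0,0,0.94]'

```text
time: 2.35
tcp_pos: [282.8, 426.9, 231.5]
eef_rot: [3.141, -0.0, 2.036]
ft_force: [0.2, 0.3, 0.3]
grip_width: 85.2
finger_force: 0.0
```

>>> play_rows --increments '[-1,-0.68,0.06,0,0,0,0.94,-1,-0.67,0.12,0,0,0,0.94,-1,-0.66,0.17,0,0,0,0.94,-1,-0.64,0.22,0,0,0,0.94,-1,-0.62,0.28,0,0,0,0.94]'

```text
time: 2.98
tcp_pos: [336.8, 340.3, 231.5]
eef_rot: [3.141, -0.0, 1.626]
ft_force: [1.4, 0.4, -0.3]
grip_width: 85.4
finger_force: 0.0
```

>>> play_rows --increments '[-1,-0.6,0.33,0,0,0,0.94,-1,-0.56,0.37,0,0,0,0.94,-1,-0.54,0.42,0,0,0,0.94,-1,-0.5,0.46,0,0,0,0.94,-1,-0.46,0.5,0,0,0,0.94]'

```text
time: 3.6
tcp_pos: [391.1, 253.1, 231.4]
eef_rot: [3.142, -0.0, 1.213]
ft_force: [0.8, 1.0, -0.2]
grip_width: 85.6
finger_force: 0.0
```

>>> play_rows --increments '[-1,-0.41,0.54,0,0,0,0.94,-1,-0.37,0.57,0,0,0,0.94,-1,-0.33,0.6,0,0,0,0.94,-1,-0.27,0.62,0,0,0,0.94,-1,-0.22,0.64,0,0,0,0.94]'

```text
time: 4.22
tcp_pos: [445.2, 166.9, 231.3]
eef_rot: [3.142, -0.0, 0.803]
ft_force: [0.3, -0.4, 0.1]
grip_width: 85.4
finger_force: 0.0
```

>>> play_rows --increments '[-1,-0.17,0.66,0,0,0,0.94,-1,-0.11,0.67,0,0,0,0.94,-1,-0.06,0.68,0,0,0,0.94,-1,0,0.68,0,0,0,0.94,-1,0.05,0.68,0,0,0,0.94]'

```text
time: 4.85
tcp_pos: [499.3, 80.2, 231.3]
eef_rot: [3.142, -0.0, 0.393]
ft_force: [-0.7, 0.5, -0.6]
grip_width: 85.2
finger_force: 0.0
```

>>> play_rows --increments '[-1,0.11,0.67,0,0,0,0.94,-1,0.16,0.66,0,0,0,0.94,-1,0.22,0.64,0,0,0,0.94,-1,0.27,0.62,0,0,0,0.94,-1,0.32,0.6,0,0,0,0.94]'

```text
time: 5.48
tcp_pos: [553.4, -5.9, 231.3]
eef_rot: [3.142, -0.0, -0.018]
ft_force: [0.0, 0.1, -0.1]
grip_width: 85.3
finger_force: 0.0
```

>>> play_rows --increments '[-1,0,0,0.8,0,0,0,-1,0,0,0.8,0,0,0,-1,0,0,0.8,0,0,0,-1,0,0,0.7,0,0,0,-1,-0.01,-0.03,0.43,0,0,0]'

```text
time: 6.1
tcp_pos: [552.3, -4.5, 124.4]
eef_rot: [3.141, 0.001, -0.015]
ft_force: [0.4, 0.8, 0.9]
grip_width: 85.1
finger_force: 0.0
```

>>> play_rows --increments '[-0.7,0,0,0,0,0,0,-0.6,0,0,0,0,0,0,-0.55,0,0,0,0,0,0,-0.5,0,0,0,0,0,0,-0.5,0,0,0,0,0,0]' --force 20

```text
time: 6.72
tcp_pos: [552.5, -3.9, 125.7]
eef_rot: [-3.141, -0.0, -0.012]
ft_force: [-0.2, -0.4, -0.7]
grip_width: 63.9
finger_force: 0.1
```

>>> play_rows --increments '[-0.47,0,0,0,0,0,0,-0.47,0,0,0,0,0,0,-0.45,0,0,0,0,0,0,-0.45,0,0,0,0,0,0,-0.45,0,0,0,0,0,0]'

```text
time: 7.35
tcp_pos: [552.4, -4.3, 125.5]
eef_rot: [3.141, -0.0, -0.013]
ft_force: [0.4, -4.7, 3.5]
grip_width: 61.9
finger_force: 1.9
```

>>> play_rows --increments '[-0.45,0,0.03,0,0,0,0,-0.45,0,0,0,0,0,0,-0.43,0,0,0,0,0,0,-0.43,0,0,0,0,0,0,-0.43,0,0,0,0,0,0]'

```text
time: 7.98
tcp_pos: [552.4, -4.6, 125.5]
eef_rot: [-3.141, -0.0, -0.012]
ft_force: [0.7, 0.0, 3.2]
grip_width: 61.0
finger_force: 3.8
```

Centred, with no side force left. Now I'll squeeze.

>>> play_rows --increments '[-0.38,0,0,0,0,0,0,-0.33,0,0,0,0,0,0,-0.28,0,0,0,0,0,0,-0.23,0,0,0,0,0,0,-0.2,0,0,0,0,0,0]' --force 25

```text
time: 8.6
tcp_pos: [552.5, -4.8, 125.7]
eef_rot: [-3.141, -0.0, -0.012]
ft_force: [-1.1, -0.7, 7.1]
grip_width: 51.8
finger_force: 24.4
```

>>> play_rows --increments '[-0.1,0,0,0,0,0,0,0,0,0,0,0,0,0,0,0,0,0,0,0,0,0,0,0,0,0,0,0,0,0,0,0,0,0,0]'

```text
time: 9.22
tcp_pos: [552.5, -4.8, 125.7]
eef_rot: [-3.141, -0.0, -0.012]
ft_force: [-2.1, -0.5, 6.8]
grip_width: 51.6
finger_force: 24.8
```

```bash
python3 - <<'E'
from h import *
cv2.imwrite("pics/s3.png",cv2.resize(manip.camera("side")[150:290,220:410,::-1],(760,560)))
s=manip.sense();print(s["grip_width"],s["finger_force"],s["ft_force"],s["wrist_torque"],s["joints"].round(2))
E
```

```text
51.61327961667501 24.84456239413703 [-1.34409368 -0.4391555   7.39287106] [-0.15959178  0.22529559 -0.02977655] [-0.61  0.51  0.75  1.92 -0.45  0.88 -1.22]
```

View pics/s3.png

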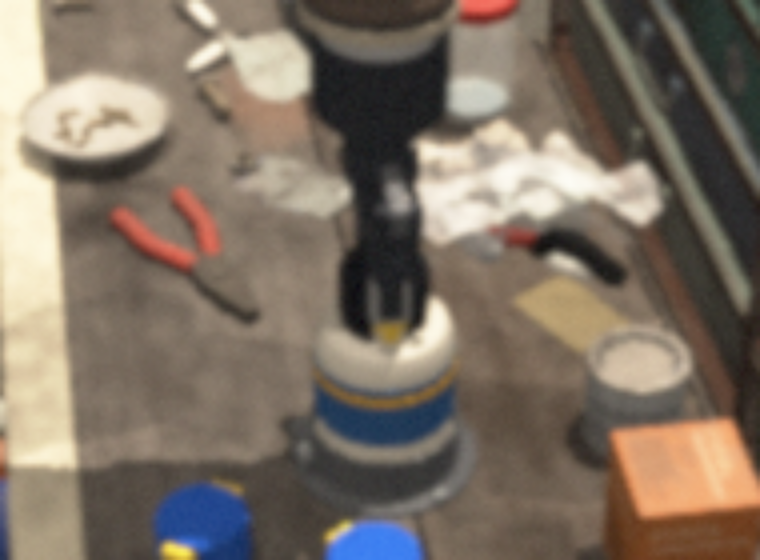

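The tabs are fully in (51.6 mm at 25 N) and the fingers sit above the jar's shoulder. I'll ease the downward force and begin the anticlockwise turn.

>>> play_rows --increments '[0,0,0,-0.03,0,0,0,0,0,0,0,0,0,-0.3,0,0,0,0,0,0,-0.4,0,0,0,0,0,0,-0.4,0,0,0,0,0,0,-0.4]'

```text
time: 9.9
tcp_pos: [552.4, -4.7, 126.5]
eef_rot: [-3.141, -0.0, 0.12]
ft_force: [-1.1, 0.6, 6.6]
grip_width: 51.8
finger_force: 25.0
```

```bash
python3 -c "
from h import *
s=manip.sense();print(s['ft_force'],s['wrist_torque'],s['finger_force'],s['tcp_pos'],s['eef_rot'])"
```

```text
[-1.0607251   0.58452628  6.64655048] [-0.13598086  0.19720744 -0.12019086] 24.958162752373028 [552.37870885  -4.72992231 126.51508331] [-3.14122897e+00 -2.10570328e-04  1.19568605e-01]
```

>>> play_rows --increments '[0,0,0,0,0,0,-0.4,0,0,0,0,0,0,-0.4,0,0,0,0,0,0,-0.4,0,0,0,0,0,0,-0.4,0,0,0,0,0,0,-0.4]'

```text
time: 10.52
tcp_pos: [552.4, -4.8, 126.5]
eef_rot: [-3.141, -0.0, 0.294]
ft_force: [-1.0, -0.4, 6.5]
grip_width: 51.6
finger_force: 25.0
```

```bash
cat > s.py <<'E'
from h import *
s=manip.sense();print(round(s['time'],2),s['ft_force'].round(2),s['wrist_torque'].round(3),round(s['finger_force'],1),s['tcp_pos'].round(2),np.degrees(s['eef_rot'][2]).round(1))
E
python3 s.py
```

```text
10.53 [-0.96 -0.44  6.49] [-0.139  0.098 -0.068] 25.0 [552.4   -4.77 126.52] 16.8
```

>>> play_rows --increments '[0,0,0,0,0,0,-0.3,0,0,0,0,0,0,-0.3,0,0,0,0,0,0,-0.3,0,0,0,0,0,0,0,0,0,0,0,0,0,0]'

```text
time: 11.15
tcp_pos: [552.4, -4.8, 126.5]
eef_rot: [-3.141, -0.0, 0.372]
ft_force: [-1.1, -0.3, 6.1]
grip_width: 51.7
finger_force: 24.9
```

```bash
python3 s.py
```

```text
11.15 [-1.13 -0.31  6.13] [-0.145  0.137  0.024] 24.9 [552.41  -4.78 126.55] 21.3
```

>>> play_rows --increments '[0,0,0,0,0,0,-0.2,0,0,0,0,0,0,-0.2,0,0,0,0,0,0,-0.2,0,0,0,0,0,0,-0.2,0,0,0,0,0,0,0]'

```text
time: 11.78
tcp_pos: [552.4, -4.7, 126.6]
eef_rot: [-3.141, -0.0, 0.442]
ft_force: [-0.6, -0.9, 6.4]
grip_width: 51.5
finger_force: 24.9
```

>>> play_rows --increments '[0,0,0,0,0,0,-0.2,0,0,0,0,0,0,-0.2,0,0,0,0,0,0,-0.2,0,0,0,0,0,0,-0.2,0,0,0,0,0,0,0]'

```text
time: 12.4
tcp_pos: [552.4, -4.8, 126.6]
eef_rot: [-3.141, -0.0, 0.511]
ft_force: [-1.6, 0.6, 5.1]
grip_width: 51.5
finger_force: 24.9
```

>>> play_rows --increments '[0,0,0,0,0,0,-0.2,0,0,0,0,0,0,-0.2,0,0,0,0,0,0,-0.2,0,0,0,0,0,0,-0.2,0,0,0,0,0,0,0]'

```text
time: 13.02
tcp_pos: [552.5, -4.8, 126.6]
eef_rot: [-3.142, -0.001, 0.581]
ft_force: [-0.9, -1.3, 7.0]
grip_width: 51.7
finger_force: 24.9
```

```bash
python3 s.py
```

```text
13.03 [-0.86 -1.28  7.01] [-0.124  0.113  0.039] 24.9 [552.51  -4.79 126.6 ] 33.3
```

>>> play_rows --increments '[0,0,0,0,0,0,-0.2,0,0,0,0,0,0,-0.2,0,0,0,0,0,0,-0.2,0,0,0,0,0,0,-0.2,0,0,0,0,0,0,0]'

```text
time: 13.65
tcp_pos: [552.5, -4.8, 126.6]
eef_rot: [-3.142, -0.0, 0.651]
ft_force: [-0.4, -0.9, 5.9]
grip_width: 51.5
finger_force: 24.9
```

```bash
python3 s.py
```

```text
13.65 [-0.39 -0.91  5.92] [-0.133  0.063 -0.016] 24.9 [552.47  -4.82 126.58] 37.3
```

>>> play_rows --increments '[0,0,0,0,0,0,-0.2,0,0,0,0,0,0,-0.2,0,0,0,0,0,0,-0.2,0,0,0,0,0,0,-0.2,0,0,0,0,0,0,0]'

```text
time: 14.28
tcp_pos: [552.7, -4.9, 126.6]
eef_rot: [3.141, -0.001, 0.721]
ft_force: [-0.2, -1.2, 6.2]
grip_width: 51.7
finger_force: 25.1
```

```bash
python3 s.py
```

```text
14.28 [-0.19 -1.23  6.16] [-0.288 -0.093 -0.115] 25.1 [552.73  -4.94 126.65] 41.3
```

>>> play_rows --increments '[0,0,0,0,0,0,-0.2,0,0,0,0,0,0,0,0,0,0,0,0,0,0,0,0,0,0,0,0,0,0,0,0,0,0,0,0]'

```text
time: 14.9
tcp_pos: [553.0, -5.0, 126.7]
eef_rot: [3.141, -0.001, 0.738]
ft_force: [1.4, -1.6, 5.8]
grip_width: 51.9
finger_force: 25.2
```

```bash
python3 s.py
```

```text
14.9 [ 1.38 -1.58  5.76] [-0.342 -0.228 -0.115] 25.2 [552.99  -5.04 126.69] 42.3
```

The sideways force and resting torque are starting to build. The preload may have hidden the release, so I'll back off 1° and relieve the axial load gently to see if the cap still holds.

>>> play_rows --increments '[0,0,0,0,0,0,0.2,0,0,0,-0.02,0,0,0,0,0,0,-0.02,0,0,0,0,0,0,0,0,0,0,0,0,0,0,0,0,0]'

```text
time: 15.52
tcp_pos: [552.8, -4.9, 127.7]
eef_rot: [3.141, -0.001, 0.721]
ft_force: [2.9, -1.2, 4.7]
grip_width: 51.9
finger_force: 25.7
```

```bash
python3 s.py
```

```text
15.53 [ 2.91 -1.22  4.72] [-0.336 -0.55  -0.052] 25.7 [552.75  -4.89 127.7 ] 41.3
```

>>> play_rows --increments '[0,0.01,0.02,0,0,0,0,0,0,0,0,0,0,0,0,0,0,-0.02,0,0,0,0,0,0,0,0,0,0,0,0,0,0,0,0,0]'

```text
time: 16.15
tcp_pos: [552.8, -5.0, 128.0]
eef_rot: [-3.141, 0.0, 0.721]
ft_force: [0.5, -0.3, 3.8]
grip_width: 51.7
finger_force: 25.6
```

```bash
python3 s.py
```

```text
16.15 [ 0.51 -0.29  3.76] [-0.127 -0.254  0.01 ] 25.6 [552.81  -4.95 128.03] 41.3
```

>>> play_rows --increments '[0,0,0,-0.02,0,0,0,0,0,0,-0.02,0,0,0,0,0,0,0,0,0,0,0,0,0,0,0,0,0,0,0,0,0,0,0,0]'

```text
time: 16.77
tcp_pos: [552.8, -5.0, 129.2]
eef_rot: [-3.141, 0.0, 0.721]
ft_force: [0.8, -0.6, 2.2]
grip_width: 51.5
finger_force: 25.8
```

```bash
python3 s.py
```

```text
16.77 [ 0.82 -0.61  2.24] [ 0.032 -0.208 -0.009] 25.8 [552.82  -5.01 129.21] 41.3
```

>>> play_rows --increments '[0,0,0,-0.03,0,0,0,0,0,0,-0.03,0,0,0,0,0,0,0,0,0,0,0,0,0,0,0,0,0,0,0,0,0,0,0,0]'

```text
time: 17.4
tcp_pos: [552.7, -5.2, 131.0]
eef_rot: [-3.141, 0.0, 0.721]
ft_force: [1.2, 0.1, -1.7]
grip_width: 51.6
finger_force: 26.5
```

```bash
python3 s.py
```

```text
17.4 [ 1.24  0.12 -1.69] [-0.163 -0.212 -0.041] 26.5 [552.72  -5.16 130.98] 41.3
```

>>> play_rows --increments '[0,0,0,-0.02,0,0,0,0,0,0,-0.02,0,0,0,0,0,0,0,0,0,0,0,0,0,0,0,0,0,0,0,0,0,0,0,0]'

```text
time: 18.02
tcp_pos: [552.9, -5.0, 132.3]
eef_rot: [-3.141, -0.0, 0.721]
ft_force: [0.3, -0.1, -1.1]
grip_width: 51.3
finger_force: 26.7
```

```bash
python3 s.py; python3 - <<'E'
from h import *
im=manip.camera("side")[:,:,::-1];cv2.imwrite("pics/side4.png",im);cv2.imwrite("pics/s4.png",cv2.resize(np.hstack([cv2.imread("pics/side1.png")[195:285,280:350],im[195:285,280:350]]),(784,504)))
E
```

```text
18.02 [ 0.33 -0.06 -1.11] [-0.051 -0.101 -0.013] 26.7 [552.91  -5.04 132.32] 41.3
```

View pics/s4.png

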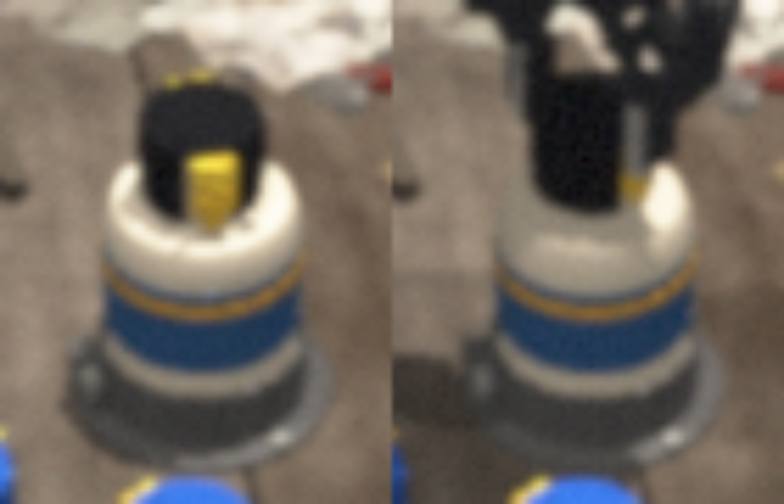

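The upward force has settled at −1.1 N, about the cap's weight. In the crop the cap's lower edge has also risen about 2 px, so it is free. Now I'll lift straight up.

>>> play_rows --increments '[0,0,0,-0.1,0,0,0,0,0,0,-0.1,0,0,0,0,0,0,-0.15,0,0,0,0,0,0,-0.15,0,0,0,0,0,0,-0.15,0,0,0]' --force 25

```text
time: 18.7
tcp_pos: [553.0, -5.1, 152.2]
eef_rot: [3.142, -0.0, 0.721]
ft_force: [0.0, 0.4, -2.6]
grip_width: 51.8
finger_force: 26.7
```

>>> play_rows --increments '[0,0,0,-0.3,0,0,0,0,0,0,-0.5,0,0,0,0,0,0,-0.5,0,0,0,0,0,0,-0.5,0,0,0,0,0,0,-0.3,0,0,0]'

```text
time: 19.32
tcp_pos: [553.3, -5.1, 216.2]
eef_rot: [3.141, -0.001, 0.721]
ft_force: [-0.2, -0.5, -1.4]
grip_width: 51.2
finger_force: 26.7
```

```bash
python3 - <<'E'
from h import *
cv2.imwrite("pics/s5.png",manip.camera("side")[60:460,150:500,::-1])
s=manip.sense();print(s["tcp_pos"],s["eef_rot"],s["ft_force"])
plan(s["tcp_pos"],s["eef_rot"][2],[501,-306,s["tcp_pos"][2]],s["eef_rot"][2],15,0)
E
```

```text
[553.73443504  -5.13775237 216.88567488] [ 3.14040808e+00 -2.08044614e-03  7.20707850e-01] [ 0.92827117 -1.07185335 -0.01788642]
[0,-0.53,0.42,0,0,0,np.float64(0.0),0,-0.53,0.43,0,0,0,np.float64(0.0),0,-0.53,0.42,0,0,0,np.float64(0.0),0,-0.53,0.43,0,0,0,np.float64(0.0),0,-0.53,0.42,0,0,0,np.float64(0.0)]
[0,-0.53,0.43,0,0,0,np.float64(0.0),0,-0.52,0.42,0,0,0,np.float64(0.0),0,-0.53,0.43,0,0,0,np.float64(0.0),0,-0.53,0.42,0,0,0,np.float64(0.0),0,-0.53,0.43,0,0,0,np.float64(0.0)]
[0,-0.53,0.42,0,0,0,np.float64(0.0),0,-0.53,0.43,0,0,0,np.float64(0.0),0,-0.53,0.42,0,0,0,np.float64(0.0),0,-0.53,0.43,0,0,0,np.float64(0.0),0,-0.53,0.42,0,0,0,np.float64(0.0)]
end [ 500.9 -305.9  216.9] 0.721
```

View pics/s5.png

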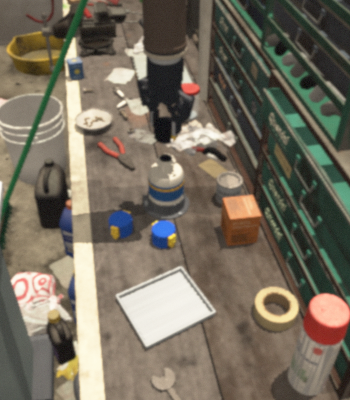

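The cap is in the fingers at about (165,125) in this crop, and the bare neck shows at (167,160). The tray at (165,305) is clear, so I'll carry the cap over to it.

>>> play_rows --increments '[0,-0.3,0.25,0,0,0,0,0,-0.53,0.42,0,0,0,0,0,-0.53,0.43,0,0,0,0,0,-0.53,0.42,0,0,0,0,0,-0.53,0.43,0,0,0,0]'

```text
time: 20.0
tcp_pos: [535.9, -99.5, 214.3]
eef_rot: [-3.141, 0.001, 0.719]
ft_force: [1.0, 0.1, -1.7]
grip_width: 51.4
finger_force: 26.7
```

>>> play_rows --increments '[0,-0.53,0.42,0,0,0,0,0,-0.53,0.43,0,0,0,0,0,-0.53,0.42,0,0,0,0,0,-0.53,0.43,0,0,0,0,0,-0.53,0.42,0,0,0,0]'

```text
time: 20.62
tcp_pos: [517.8, -199.6, 214.3]
eef_rot: [-3.141, 0.001, 0.719]
ft_force: [0.3, -0.8, -0.8]
grip_width: 51.5
finger_force: 26.7
```

>>> play_rows --increments '[0,-0.53,0.43,0,0,0,0,0,-0.53,0.42,0,0,0,0,0,-0.53,0.43,0,0,0,0,0,-0.53,0.42,0,0,0,0,0,-0.53,0.43,0,0,0,0]'

```text
time: 21.25
tcp_pos: [500.0, -299.8, 214.3]
eef_rot: [-3.141, 0.001, 0.719]
ft_force: [0.1, 0.4, -0.9]
grip_width: 51.4
finger_force: 26.7
```

```bash
python3 s.py
```

```text
21.25 [ 0.08  0.43 -0.9 ] [ 0.022 -0.043 -0.017] 26.7 [ 499.96 -299.83  214.29] 41.2
```

>>> play_rows --increments '[0,-0.13,0.15,0.6,0,0,0,0,0,0,0.8,0,0,0,0,0,0,0.8,0,0,0,0,0,0,0.8,0,0,0,0,0,0,0.8,0,0,0]'

```text
time: 21.88
tcp_pos: [500.6, -303.1, 98.5]
eef_rot: [-3.14, 0.001, 0.721]
ft_force: [0.1, -0.2, -1.2]
grip_width: 51.0
finger_force: 26.7
```

>>> play_rows --increments '[0,0,0,0.8,0,0,0,0,0,0,0.7,0,0,0,0,0,0,0.5,0,0,0,0,0,0,0.3,0,0,0,0,0,0,0.1,0,0,0]'

```text
time: 22.5
tcp_pos: [501.5, -303.6, 28.3]
eef_rot: [-3.141, 0.0, 0.721]
ft_force: [-1.1, 0.5, -1.3]
grip_width: 51.3
finger_force: 26.7
```

```bash
python3 s.py
```

```text
22.5 [-1.08  0.48 -1.34] [ 0.025 -0.017  0.048] 26.7 [ 501.46 -303.58   28.27] 41.3
```

>>> play_rows --increments '[0,0,0,0.06,0,0,0,0,0,0,0.06,0,0,0,0,0,0,0.04,0,0,0,0,0,0,0.04,0,0,0,0,0,0,0.02,0,0,0]'

```text
time: 23.12
tcp_pos: [501.7, -303.6, 22.2]
eef_rot: [3.142, -0.0, 0.721]
ft_force: [-0.5, 0.2, -0.4]
grip_width: 51.0
finger_force: 26.7
```

>>> play_rows --increments '[0,0,0,0.02,0,0,0,0,0,0,0.02,0,0,0,0,0,0,0.02,0,0,0,0,0,0,0.02,0,0,0,0,0,0,0,0,0,0]'

```text
time: 23.75
tcp_pos: [501.7, -303.6, 19.8]
eef_rot: [-3.142, 0.0, 0.721]
ft_force: [-0.6, -0.2, -1.0]
grip_width: 51.2
finger_force: 26.7
```

>>> play_rows --increments '[0,0,0,0.02,0,0,0,0,0,0,0.02,0,0,0,0,0,0,0.02,0,0,0,0,0,0,0.01,0,0,0,0,0,0,0,0,0,0]'

```text
time: 24.38
tcp_pos: [501.8, -303.6, 19.3]
eef_rot: [3.141, -0.001, 0.72]
ft_force: [-5.7, 4.7, 20.9]
grip_width: 51.6
finger_force: 32.6
```

It has touched down. I'll ease the press, then open slowly.

>>> play_rows --increments '[0,0,0,-0.03,0,0,0,0,0,0,-0.02,0,0,0,0,0,0,0,0,0,0,0,0,0,0,0,0,0,0,0,0,0,0,0,0]'

```text
time: 25.0
tcp_pos: [501.8, -303.6, 19.5]
eef_rot: [3.142, -0.0, 0.721]
ft_force: [-2.2, 2.0, 8.0]
grip_width: 51.5
finger_force: 28.9
```

>>> play_rows --increments '[-0.3,0,0,0,0,0,0,-0.4,0,0,0,0,0,0,-0.5,0,0,0,0,0,0,-0.6,0,0,0,0,0,0,-0.7,0,0,0,0,0,0]'

```text
time: 25.62
tcp_pos: [501.8, -303.7, 19.2]
eef_rot: [3.141, -0.0, 0.721]
ft_force: [-0.1, -1.2, -0.4]
grip_width: 72.4
finger_force: 0.0
```

>>> play_rows --increments '[-0.75,0,0,0,0,0,0,-0.75,0,0,0,0,0,0,-0.75,0,0,-0.1,0,0,0,-0.75,0,0,-0.2,0,0,0,-0.75,0,0,-0.4,0,0,0]'

```text
time: 26.25
tcp_pos: [501.5, -303.5, 40.6]
eef_rot: [-3.141, 0.0, 0.721]
ft_force: [-0.7, 0.2, 0.9]
grip_width: 74.9
finger_force: 0.0
```

>>> play_rows --increments '[-0.75,0,0,-0.8,0,0,0,-0.75,0,0,-0.9,0,0,0,-0.75,0,0,-0.9,0,0,0,-0.75,0,0,-0.9,0,0,0,-0.75,0,0,-0.5,0,0,0]'

```text
time: 26.88
tcp_pos: [502.1, -304.1, 162.3]
eef_rot: [3.14, -0.001, 0.721]
ft_force: [-0.2, -0.7, -0.1]
grip_width: 74.6
finger_force: 0.0
```

```bash
python3 - <<'E'
from h import *
im=manip.camera("side")[:,:,::-1];cv2.imwrite("pics/s6.png",cv2.resize(im[170:430,220:420],(600,600*260//200))[:600])
for t,z in(("cap",3),("tray",0)):
    for r in manip.pinpoint(t,"side")[:3]: print(t,round(r["conf"],2),np.round(r["xy"]),onz("side",r["xy"],z).round(1))
E
python3 s.py
```

```text
cap 0.94 [314. 302.] [ 526.9 -134.6    3. ]
cap 0.87 [313. 367.] [ 495.9 -309.6    3. ]
cap 0.77 [270. 289.] [433.3 -78.2   3. ]
tray 0.66 [315. 365.] [ 500.9 -303.7    0. ]
27.02 [ 0.25  1.11 -0.68] [ 0.057 -0.015  0.05 ] 0.0 [ 501.97 -303.68  160.69] 41.3
```

```bash
python3 -c "
import cv2;im=cv2.imread('pics/s6.png');cv2.imwrite('pics/s6b.png',im)"
```

```text
(no output)
```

View pics/s6b.png

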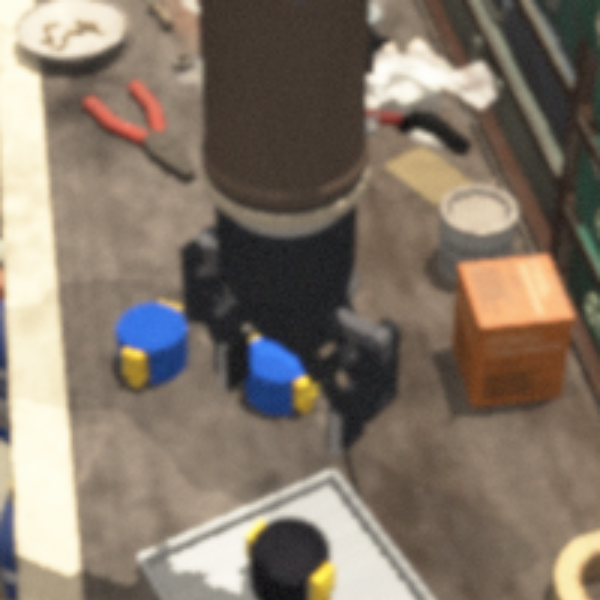

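The cap stands upright in the tray at about (290,560) in this crop, tabs out, and the gripper is clear. The pliers, tin and carton are where they were. I'll hand in.

```bash
python3 -c "
from cell import manip
print(manip.close_job())"
```

```text
the job is handed in; nothing more can be done
None
```

The jar is open, the cap stands upright near the centre of the drip tray with the gripper clear of it, and the job is handed in at about 27 s; no verdict was returned.

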